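Clip the bottle holder onto the vortex mixer and load the bottle

TASK

Fit the loose bottle holder onto the vortex mixer: push it straight down over the two snap hooks of the mixer's head until both sides click and it sits flat, pressing firmly but never ramming the rubber-mounted head. Then stand the large amber bottle upright in the holder's cup, fully down, and let go, leaving everything else where it stands.

Things in the scene. Friction and masses are not known exactly. Their poses are not given: they have to be found in the camera images.
- mixer: Bench vortex mixer, white housing 146x134x66 mm on suction feet (does not move), switched off. Origin: centre of its underside; x points from its front (speed knob) to its back, z up. On top, on a black rubber mount, an aluminium head plate 76 (x) x 122 (y) mm, 11 thick, level, turned like the housing. The head hardly gives when pressed.
- head_nominal (a point): Point 90 mm above the mixer's underside, on its axis: nominal centre of the head's top face. Fixed to the housing. The head's height is adjustable and not measured: its true top face is up to 4 mm above or below this point, so feel for it. Pushing the holder home takes about 12 to 20 N in all, then drops as it clicks; over 25 N on the head harms the mount.
- hook_left (a joint): Black plastic cantilever hook at y = +45.5 mm of the mixer. Value: its bend inward (towards the mixer's axis), rad; 0 relaxed, about 0.15 while the holder's window edge passes the barb, back under 0.02 once it has clicked. Hook 18 mm wide (x); stem from y 44 to 47.5; barb points outward to y 51.7, its underside 6.4 mm above the head; tapers to its tip (x -5 to 5, y 44 to 46) 20 mm above the head.
- hook_right (a joint): The same hook mirrored, at y = -45.5 mm of the mixer. Value: its bend inward, rad; 0 relaxed, back under 0.02 once clicked.
- holder: Loose grey clip-on bottle holder, 0.15 kg, upright on the bench. Origin: centre of its underside. Plate 72 (x) x 118 (y) x 6 mm; a window 23 (x) mm wide at each end, from y 37 to 48.7 mm (both signs), through which a hook passes. Round cup in the middle: outside diameter 62, two flat ribbed grip faces at x = +-32 mm (y -13 to 13, z 8 to 35), so 64 mm across. May go on either way round.
- cup_rim (a point): Centre of the mouth of the holder's cup, 40 mm above the holder's underside. Cup bore 56 mm diameter, floor 8 mm above the underside (32 mm deep).
- bottle: The large amber bottle with a dark screw cap: body diameter 52 mm, 102 mm tall, 0.16 kg, upright. Origin: centre of its underside. Cap diameter 28 mm, z 88 to 102; the body is cylindrical from about z 5 to z 60.
- small_bottle: Bystander: small amber bottle with a blue cap, 41x46x84 mm. Origin: centre of its underside.
- dish: Bystander: glass petri dish with cotton wool, 89 mm diameter, 22 mm tall. Origin: centre of its underside.
- pen: Bystander: white and blue marker lying flat, 14x132x17 mm, long along its y. Origin: centre of its underside.
- cup: Bystander: white porcelain cup, 45 mm diameter, 50 mm tall. Origin: centre of its underside.

How it is judged:
By the outcome, as a careful person would: the job done as asked, in the order asked, and still so for the second after the job is handed in, with the robot touching nothing.
It also fails if it takes over 45 s, if anything falls off the work surface, if the arm or the gripper's body presses on something with over 40 N, if the wrist force passes 120 N, or if a joint passes its speed limit or range.

ROBOT

A 7-joint arm with a two-finger parallel gripper is mounted at the origin on a cart in front of the work surface, level with it; the furniture and walls round the work are solid. World frame = base frame: x ahead of the robot, y to its left, z up, the work surface at z = 0. Lengths are in m, angles in rad, forces in N, time in s.
With the tool pointing down it reaches from about 0.425 to 0.875 m from the base axis. Payload 4.7 kg.
Tool frame: the origin (TCP) lies where the fingers leave the gripper's body, on its centre line; the fingertips stand 70 mm ahead of it and the grasp point (between the pads) lies 51 mm ahead of it; z points along the fingers, y is the line along which they close (so a half turn about z gives the same grasp; the last joint's range is limited). The gripper opens to 87 mm and grips with 3 to 60 N. Pads are 19 mm wide; open, the fingers measure 117 mm over their backs; the gripper's body (75 mm by 190 mm) begins 51 mm behind the grasp point.
Start: joints at [-1.243, 0.321, -0.07, 1.45, 0.023, 1.371, -0.057], TCP at [0.201, 0.618, 0.292] pointing down, gripper open.
Joint ranges: [-2.86, 2.86], [-0.3, 2.09], [-1.38, 1.24], [0.06, 2.45], [-1.56, 4.7], [0.09, 2.05], [-2.69, 2.69]. Speed limits (rad/s): [2.57, 2.57, 3.14, 3.14, 3.14, 3.14, 3.14].

INTERFACE

Orientations are given as a rotation vector (axis times angle).
In Python, from bench import get_state, get_image, get_calibration, close_job gives the robot as it stands.
- The arm moves only by the tool send_rows, never from a script. Its argument "rows" is a list of rows, each an object of numbers: "hand": the finger opening in mm, from 0 to 87; "x", "y", "z": the shift along the world's x, y, z in mm; "roll": the turn about the world's z in degrees. A call has 1 to 10 rows; each row shifts and turns the commanded pose from where the row before left it; what a row does not reach is not made up. A row lasts 1/10 s, in which the tool goes at most 50 mm and 8.59 degrees, less where a joint would pass 70% of its speed; a pose out of reach is approached as far as the arm can. A call is refused whole if a number of a shift passes 50 or a number of a turn 8.59, either way. A call with a gripper value outside its range is refused whole. The fingers move at their own pace and stop on an object; "force" is the grip in N (left out, the last holds). Time passes only in rows, so rows that do not move let the fingers close. It gives the time, the measured TCP pose, the force, the opening and the grip force at its end, in the units of the state.
- get_state(): the state, without advancing time (a new reading comes with each control period).
- get_image(name): name is "scene" or "top" or "wrist"; returns the picture (420x560x3 uint8, blue, green, red); there is no depth.
- get_calibration(name): a dict with "mtx" (3x3 intrinsics, pixels), "D" ([k1, k2, p1, p2, k3] as OpenCV has them; the pictures are not rectified), "world_from_camera" (4x4, takes a point from camera to world coordinates). Camera axes: x right, y down, z forward; pixel columns grow to the right and rows downward; lengths in m; the calibration is good to about 2 mm. A picture is of the moment at which its call begins: read the wrist's pose just before it. get_calibration takes no time and is no camera call; for the wrist camera it gives the pose at the moment of the call.
- close_job(): hands the job in; it is judged then, once.
The state is a dict: "time": time; "joint_positions": joint angles; "qd": joint speeds; "joint_torque": joint torques, N m; "position": TCP position; "tool_rot": TCP orientation; "ft_force": force on the tool from outside, world axes, zero at the start; "torque": the same for the moment, N m; "grip_width": opening from 0.0 (shut) to 1.0 (fully open); "grip_force": force on a finger pad.
Only numpy, scipy, OpenCV 4.12 (cv2) and the standard library are available. Lean on these libraries where they do the work, as an engineer would, in place of code of your own. Each camera call takes 0.05 s, during which the arm holds its last target. There are 200 camera calls.

## Working session

There is one attempt and no reset: what is moved stays moved. The work goes in short steps, Python scripts to look and compute and a tool call to move; the robot and the scene stay as the last step left them, time stands still between calls to the robot, and variables do not carry over. Pictures are saved under pics/ and viewed, at most 10 in all, crops included, and the job is handed in when it is done.

Besides the shell and the picture viewer there is one more tool, called after "Call:" as name([rows], argument=value, ...), one row to a line, values as JSON. send_rows: Moves the arm, as the interface text tells. Its arguments: {"type":"object","properties":{"rows":{"type":"array","items":{"type":"object","properties":{"hand":{"type":"number"},"x":{"type":"number"},"y":{"type":"number"},"z":{"type":"number"},"roll":{"type":"number"}}}},"force":{"type":"number"}},"required":["rows"]}

```bash
mkdir -p pics; python3 - <<'E'
from bench import *
import cv2,numpy as np
a=get_image("scene");b=get_image("top")
cv2.imwrite("pics/scene.png",a);cv2.imwrite("pics/top.png",b)
s=get_state();print({k:np.round(v,3) for k,v in s.items()})
for n in("scene","top","wrist"):
  c=get_calibration(n);print(n,np.round(c["mtx"],1).tolist(),np.round(c["D"],3),np.round(c["world_from_camera"],3).tolist())
E
```

```text
{'time': np.float64(0.1), 'joint_positions': array([-1.243,  0.322, -0.07 ,  1.452,  0.023,  1.371, -0.057]), 'qd': array([-0.002, -0.001,  0.   , -0.003, -0.002, -0.001,  0.   ]), 'joint_torque': array([-1.0000e-03, -4.9258e+01, -4.0600e-01, -3.1340e+01, -6.4000e-02,
        4.0000e-02,  0.0000e+00]), 'position': array([0.201, 0.618, 0.291]), 'tool_rot': array([-4.910e-01, -3.103e+00,  3.000e-03]), 'ft_force': array([0.354, 0.073, 0.775]), 'torque': array([-0.043, -0.053,  0.009]), 'grip_force': np.float64(0.0), 'grip_width': np.float64(1.003)}
scene [[468.5, 0.0, 272.8], [0.0, 468.5, 208.3], [0.0, 0.0, 1.0]] [0.055 0.    0.    0.    0.   ] [[0.86, -0.236, 0.453, 0.104], [-0.51, -0.365, 0.779, -0.673], [-0.018, -0.901, -0.434, 0.497], [0.0, 0.0, 0.0, 1.0]]
top [[380.5, 0.0, 271.5], [0.0, 380.5, 204.5], [0.0, 0.0, 1.0]] [-0.106  0.     0.     0.     0.   ] [[0.119, -0.968, 0.219, 0.345], [-0.993, -0.118, 0.02, 0.038], [0.007, -0.22, -0.975, 0.899], [0.0, 0.0, 0.0, 1.0]]
wrist [[322.6, 0.0, 280.3], [0.0, 322.6, 210.1], [0.0, 0.0, 1.0]] [-0.012  0.     0.     0.     0.   ] [[0.31, 0.919, 0.245, 0.133], [0.951, -0.299, -0.082, 0.639], [-0.002, 0.259, -0.966, 0.383], [0.0, 0.0, 0.0, 1.0]]
```

View pics/scene.png

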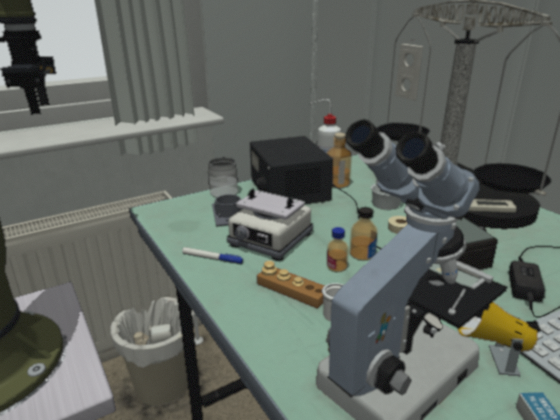

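View pics/top.png

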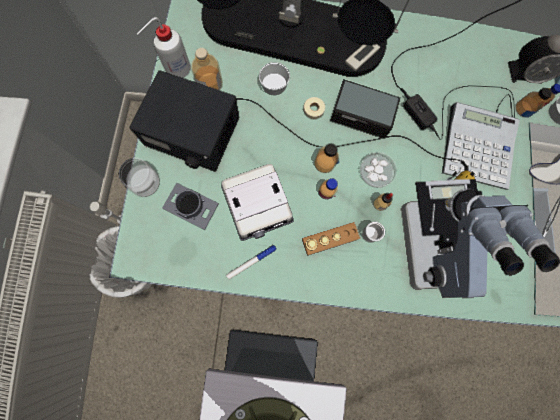

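The top view shows the holder (dark plate with round cup) at about (189,204), the mixer at (257,201) with hooks near (237,203) and (277,187). The large bottle is at about (326,157), with the small bottle at (329,187). I'll enlarge the work area.

```bash
cat > h.py <<'E'
from bench import *
import cv2,numpy as np
def ray(cal,px,z):
    p=cv2.undistortPoints(np.array(px,float).reshape(-1,1,2),cal["mtx"],np.array(cal["D"],float)).reshape(-1,2)
    T=np.array(cal["world_from_camera"]);d=np.c_[p,np.ones(len(p))]@T[:3,:3].T;o=T[:3,3]
    return o+d*((np.asarray(z)-o[2])/d[:,2])[:,None]
E
python3 - <<'E'
from h import *
b=cv2.imread("pics/top.png")
c=cv2.resize(b[130:280,110:310],None,fx=4,fy=4,interpolation=cv2.INTER_CUBIC)
cv2.imwrite("pics/topc.png",c)
C=get_calibration("top")
print(np.round(ray(C,[[189,204],[258,200],[237,203],[277,187],[326,151],[329,183],[374,231],[377,169]],np.array([.04,.09,.1,.1,.1,.08,.05,.02])),3))
E
```

```text
[[ 0.517  0.246  0.04 ]
 [ 0.534  0.085  0.09 ]
 [ 0.519  0.129  0.1  ]
 [ 0.565  0.048  0.1  ]
 [ 0.661 -0.052  0.1  ]
 [ 0.594 -0.067  0.08 ]
 [ 0.503 -0.183  0.05 ]
 [ 0.663 -0.189  0.02 ]]
```

View pics/topc.png

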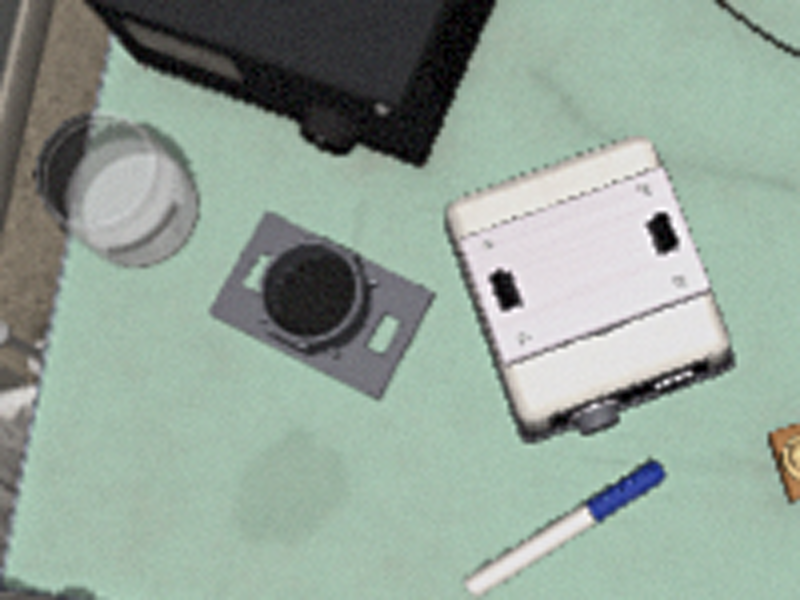

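```bash
python3 - <<'E'
from h import *
C=get_calibration("top");S=get_calibration("scene")
f=lambda P,z:ray(C,np.array(P)/4.+[110-.375,130-.375],np.full(len(P),z))
h=f([[268,212],[434,293],[380,398],[212,313]],.006)
print("holder",h.round(3).tolist(),h.mean(0).round(4))
d=h[1]-h[0]+h[2]-h[3];print("long axis",np.degrees(np.arctan2(d[1],d[0])))
for z in(.086,.09,.094):
 m=f([[462,237],[660,168],[712,290],[510,363]],z);d=m[1]-m[0]+m[2]-m[3]
 print("head",m.mean(0).round(4),np.degrees(np.arctan2(d[1],d[0])),np.linalg.norm(m[1]-m[0]))
k=f([[505,290],[664,233]],.1);d=k[1]-k[0];print("hooks",k.mean(0),np.degrees(np.arctan2(d[1],d[0])))
print("box base",f([[420,165],[130,65]],0).round(3).tolist())
for z in(.08,.1,.12,.14):print(z,ray(C,[[238,97],[152,74]],[z]*2).round(3).tolist(),ray(S,[[330,158],[251,143],[270,161]],[z]*3).round(3).tolist())
print(ray(S,[[331,199],[272,197]],[0,0]).round(3))
E
```

```text
holder [[0.573, 0.294, 0.006], [0.535, 0.185, 0.006], [0.468, 0.207, 0.006], [0.506, 0.317, 0.006]] [0.5204 0.2507 0.006 ]
long axis -109.33779648293141
head [0.5443 0.0909 0.086 ] -62.939709570586366 0.11665822237028795
head [0.5433 0.0906 0.09  ] -62.93970957058638 0.11608400516875368
head [0.5423 0.0904 0.094 ] -62.939709570586395 0.11550978796721943
hooks [0.54205264 0.09092371 0.1       ] -62.74128317025635
box base [[0.615, 0.207, 0.0], [0.66, 0.402, 0.0]]
0.08 [[0.78, 0.165, 0.08], [0.82, 0.385, 0.08]] [[0.82, 0.255, 0.08], [0.708, 0.484, 0.08], [0.677, 0.323, 0.08]]
0.1 [[0.77, 0.162, 0.1], [0.808, 0.376, 0.1]] [[0.785, 0.211, 0.1], [0.679, 0.428, 0.1], [0.65, 0.275, 0.1]]
0.12 [[0.759, 0.159, 0.12], [0.797, 0.368, 0.12]] [[0.751, 0.166, 0.12], [0.65, 0.373, 0.12], [0.622, 0.227, 0.12]]
0.14 [[0.748, 0.156, 0.14], [0.785, 0.359, 0.14]] [[0.717, 0.122, 0.14], [0.621, 0.317, 0.14], [0.595, 0.179, 0.14]]
[[0.774 0.186 0.   ]
 [0.655 0.278 0.   ]]
```

Call:
send_rows([
  {"x": 30,"y": -37,"roll": 4,"hand": 87},
  {"x": 32,"y": -37,"roll": 4},
  {"x": 32,"y": -37,"roll": 4},
  {"x": 32,"y": -37,"roll": 4},
  {"x": 32,"y": -37,"roll": 4},
  {"x": 32,"y": -37,"roll": 4},
  {"x": 32,"y": -37,"roll": 4},
  {"x": 32,"y": -37,"roll": 4},
  {"x": 32,"y": -37,"roll": 4},
  {"x": 32,"y": -35,"roll": 2},
], force=15)

```text
schema error: expected keys hand, x, y, z, roll
```

Call:
send_rows([
  {"hand": 87,"x": 30,"y": -37,"z": 0,"roll": 4},
  {"hand": 87,"x": 32,"y": -37,"z": 0,"roll": 4},
  {"hand": 87,"x": 32,"y": -37,"z": 0,"roll": 4},
  {"hand": 87,"x": 32,"y": -37,"z": 0,"roll": 4},
  {"hand": 87,"x": 32,"y": -37,"z": 0,"roll": 4},
  {"hand": 87,"x": 32,"y": -37,"z": 0,"roll": 4},
  {"hand": 87,"x": 32,"y": -37,"z": 0,"roll": 4},
  {"hand": 87,"x": 32,"y": -37,"z": 0,"roll": 4},
  {"hand": 87,"x": 32,"y": -37,"z": 0,"roll": 4},
  {"hand": 87,"x": 32,"y": -35,"z": 0,"roll": 2},
], force=15)

```text
time: 1.1
position: [0.5195, 0.2482, 0.2921]
tool_rot: [0.549, -3.093, 0.0]
ft_force: [0.3, 0.4, -0.5]
grip_width: 1.0
grip_force: 0.0
```

```bash
python3 - <<'E'
from h import *
C=get_calibration("wrist");np.save("w1.npy",C,allow_pickle=True)
a=get_image("wrist");cv2.imwrite("pics/w1.png",a)
print(np.array(C["world_from_camera"]).round(3).tolist())
E
```

```text
[[-0.343, 0.907, 0.243, 0.453], [0.939, 0.331, 0.089, 0.223], [0.0, 0.258, -0.966, 0.384], [0.0, 0.0, 0.0, 1.0]]
```

View pics/w1.png

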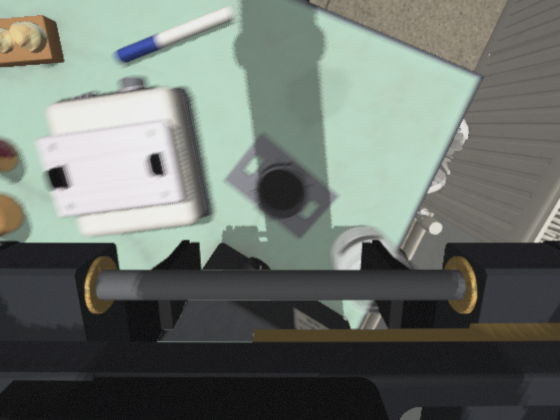

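The wrist view shows the holder's corners at about (262,134), (338,196), (302,239), (224,180). The head's corners are at (38,138), (164,122), (186,197), (59,217).

```bash
python3 - <<'E'
from h import *
C=np.load("w1.npy",allow_pickle=True).item()
a=cv2.imread("pics/w1.png")
f=lambda P,z:ray(C,P,np.full(len(P),z))
h=f([[262,134],[338,196],[302,239],[224,180]],.006);d=h[1]-h[0]+h[2]-h[3]
print("holder",h.mean(0).round(4),np.degrees(np.arctan2(d[1],d[0])),np.linalg.norm(h[1]-h[0]),np.linalg.norm(h[2]-h[1]))
# dark bore
m=(a.max(2)<45).astype(np.uint8);m[:140]=0;m[240:]=0;m[:,:235]=0;m[:,330:]=0
c=max(cv2.findContours(m,0,1)[0],key=cv2.contourArea);e=cv2.minEnclosingCircle(c);print(e,f([e[0]],.04),f([e[0]],.008))
m=f([[38,138],[164,122],[186,197],[59,217]],.09);d=m[1]-m[0]+m[2]-m[3]
print("head",m.mean(0).round(4),np.degrees(np.arctan2(d[1],d[0])),np.linalg.norm(m[1]-m[0]),np.linalg.norm(m[2]-m[1]))
b=cv2.imread("pics/top.png")
E
```

```text
holder [0.5215 0.2506 0.006 ] 71.48904002920663 0.1155437335446096 0.06906013059854739
((281.0777893066406, 190.8155517578125), 22.15239143371582) [[0.51823236 0.24795281 0.04      ]] [[0.52434149 0.25026682 0.008     ]]
head [0.5434 0.0916 0.09  ] 117.9383449379877 0.11547369541876583 0.06916354173365515
```

Call:
send_rows([
  {"hand": 87,"x": 2,"y": 2,"z": -30,"roll": 5},
  {"hand": 87,"x": 0,"y": 0,"z": -50,"roll": 0},
  {"hand": 87,"x": 0,"y": 0,"z": -50,"roll": 0},
  {"hand": 87,"x": 0,"y": 0,"z": -40,"roll": 0},
  {"hand": 87,"x": 0,"y": 0,"z": -25,"roll": 0},
  {"hand": 87,"x": 0,"y": 0,"z": -15,"roll": 0},
  {"hand": 50,"x": 0,"y": 0,"z": 0,"roll": 0},
  {"hand": 50,"x": 0,"y": 0,"z": 0,"roll": 0},
  {"hand": 50,"x": 0,"y": 0,"z": 0,"roll": 0},
  {"hand": 50,"x": 0,"y": 0,"z": 0,"roll": 0},
], force=15)

```text
time: 2.15
position: [0.5216, 0.2529, 0.084]
tool_rot: [-0.68, 3.064, 0.002]
ft_force: [-0.1, 1.0, 1.5]
grip_width: 0.726
grip_force: 0.7
```

Call:
send_rows([
  {"hand": 50,"x": 0,"y": 0,"z": 0,"roll": 0},
  {"hand": 50,"x": 0,"y": 0,"z": 8,"roll": 0},
  {"hand": 50,"x": -20,"y": -5,"z": 4,"roll": 0},
  {"hand": 50,"x": -25,"y": -10,"z": 0,"roll": 0},
  {"hand": 50,"x": -15,"y": -5,"z": 0,"roll": 0},
  {"hand": 50,"x": 0,"y": 0,"z": -4,"roll": 0},
  {"hand": 50,"x": 0,"y": 0,"z": -4,"roll": 0},
  {"hand": 50,"x": 0,"y": 0,"z": -4,"roll": 0},
  {"hand": 50,"x": 0,"y": 0,"z": -1,"roll": 0},
  {"hand": 50,"x": 0,"y": 0,"z": 0,"roll": 0},
], force=25)

```text
time: 3.15
position: [0.4617, 0.2326, 0.0837]
tool_rot: [0.681, -3.067, -0.0]
ft_force: [-6.8, -4.2, 20.6]
grip_width: 0.712
grip_force: 25.0
```

Call:
send_rows([
  {"hand": 87,"x": 0,"y": 0,"z": 0,"roll": 0},
  {"hand": 87,"x": 0,"y": 0,"z": 0,"roll": 0},
  {"hand": 87,"x": 0,"y": 0,"z": 0,"roll": 0},
  {"hand": 87,"x": 0,"y": 0,"z": 45,"roll": 0},
  {"hand": 87,"x": 0,"y": 0,"z": 45,"roll": -8.5},
  {"hand": 87,"x": 0,"y": 0,"z": 45,"roll": -8.5},
  {"hand": 87,"x": 0,"y": 0,"z": 45,"roll": -8.5},
  {"hand": 87,"x": 0,"y": 0,"z": 0,"roll": -8.5},
  {"hand": 87,"x": 0,"y": 0,"z": 0,"roll": -8.5},
  {"hand": 87,"x": 0,"y": 0,"z": 0,"roll": -8.5},
], force=25)

```text
time: 4.15
position: [0.461, 0.2324, 0.2614]
tool_rot: [0.715, 3.059, 0.001]
ft_force: [-1.0, -0.0, 0.1]
grip_width: 1.0
grip_force: 0.0
```

Call:
send_rows([
  {"hand": 87,"x": 0,"y": 0,"z": 0,"roll": -8.5},
  {"hand": 87,"x": 0,"y": 0,"z": 0,"roll": -8.5},
  {"hand": 87,"x": 0,"y": 0,"z": 0,"roll": -8.5},
  {"hand": 87,"x": 0,"y": 0,"z": 0,"roll": -8.5},
  {"hand": 87,"x": 0,"y": 0,"z": 0,"roll": -8.5},
  {"hand": 87,"x": 0,"y": 0,"z": 0,"roll": -8.5},
  {"hand": 87,"x": 0,"y": 0,"z": 0,"roll": -8.5},
  {"hand": 87,"x": 0,"y": 0,"z": 0,"roll": -8.5},
  {"hand": 87,"x": 0,"y": 0,"z": 0,"roll": -8.5},
], force=25)

```text
time: 5.05
position: [0.4608, 0.2323, 0.2608]
tool_rot: [2.456, 1.959, -0.001]
ft_force: [-0.1, -0.3, -0.6]
grip_width: 1.0
grip_force: 0.0
```

```bash
python3 - <<'E'
from h import *
C=get_calibration("wrist");np.save("w2.npy",C,allow_pickle=True)
cv2.imwrite("pics/w2.png",get_image("wrist"))
s=get_state();print(s["time"],s["position"],s["tool_rot"],s["joint_positions"])
E
```

```text
5.1 [0.46087984 0.23228654 0.26085678] [ 2.46113783e+00  1.95216621e+00 -6.53846509e-04] [-0.76408399  0.0515549   0.25471189  1.83183877 -0.01332748  1.26025931
 -0.73525743]
```

View pics/w2.png

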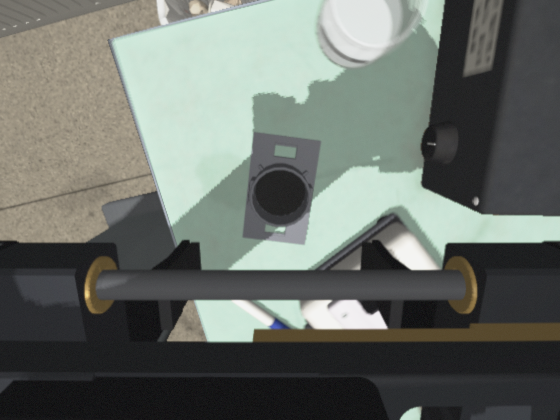

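The holder now stands clear of the box, with its corners at about (257,132), (321,142), (306,244), (243,238).

```bash
python3 - <<'E'
from h import *
C=np.load("w2.npy",allow_pickle=True).item()
f=lambda P,z:ray(C,P,np.full(len(P),z))
a=cv2.imread("pics/w2.png")
h=f([[257,132],[321,142],[306,244],[243,238]],.006);d=h[2]-h[1]+h[3]-h[0];e=h[1]-h[0]+h[2]-h[3]
print("holder",h.mean(0).round(4),np.degrees(np.arctan2(d[1],d[0])),np.degrees(np.arctan2(e[1],e[0])),np.linalg.norm(d)/2,np.linalg.norm(e)/2)
print(h.round(4))
E
```

```text
holder [0.4609 0.2302 0.006 ] -110.66303706639191 -20.07547947304619 0.11703388619454075 0.07011592827371682
[[0.45   0.2975 0.006 ]
 [0.5132 0.2725 0.006 ]
 [0.4745 0.1639 0.006 ]
 [0.4061 0.187  0.006 ]]
```

Call:
send_rows([
  {"hand": 87,"x": 0,"y": -1,"z": -40,"roll": -7},
  {"hand": 87,"x": 0,"y": 0,"z": -50,"roll": 0},
  {"hand": 87,"x": 0,"y": 0,"z": -45,"roll": 0},
  {"hand": 87,"x": 0,"y": 0,"z": -30,"roll": 0},
  {"hand": 87,"x": 0,"y": 0,"z": -15,"roll": 0},
  {"hand": 50,"x": 0,"y": 0,"z": 0,"roll": 0},
  {"hand": 50,"x": 0,"y": 0,"z": 0,"roll": 0},
  {"hand": 50,"x": 0,"y": 0,"z": 0,"roll": 0},
  {"hand": 50,"x": 0,"y": 0,"z": 0,"roll": 0},
  {"hand": 50,"x": 0,"y": 0,"z": 0,"roll": 0},
], force=50)

```text
time: 6.1
position: [0.4614, 0.2319, 0.0827]
tool_rot: [-2.565, -1.814, -0.004]
ft_force: [-0.1, 0.0, 4.5]
grip_width: 0.734
grip_force: 50.0
```

Call:
send_rows([
  {"hand": 50,"x": 0,"y": 0,"z": 20,"roll": 0},
  {"hand": 50,"x": 0,"y": 0,"z": 40,"roll": 0},
  {"hand": 50,"x": 0,"y": 0,"z": 45,"roll": 0},
  {"hand": 50,"x": 10,"y": -20,"z": 30,"roll": 8},
  {"hand": 50,"x": 18,"y": -30,"z": 0,"roll": 8},
  {"hand": 50,"x": 18,"y": -30,"z": 0,"roll": 8},
  {"hand": 50,"x": 18,"y": -30,"z": 0,"roll": 8},
  {"hand": 50,"x": 12,"y": -20,"z": 0,"roll": 8},
  {"hand": 50,"x": 6,"y": -11,"z": 0,"roll": 7},
  {"hand": 50,"x": 0,"y": 0,"z": 0,"roll": 0},
], force=50)

```text
time: 7.1
position: [0.5433, 0.0876, 0.2164]
tool_rot: [1.634, 2.682, -0.001]
ft_force: [-0.8, -0.1, -1.2]
grip_width: 0.731
grip_force: 50.0
```

```bash
python3 - <<'E'
from h import *
C=get_calibration("wrist");np.save("w3.npy",C,allow_pickle=True)
a=get_image("wrist");cv2.imwrite("pics/w3.png",cv2.resize(a,None,fx=1.4,fy=1.4,interpolation=cv2.INTER_CUBIC))
s=get_state();print(s["time"],s["position"],s["tool_rot"],s["ft_force"])
cv2.imwrite("pics/s3.png",get_image("scene"))
E
```

```text
7.15 [0.54269164 0.08946741 0.21631813] [-1.63540106e+00 -2.68233915e+00 -1.41688808e-04] [-0.12483206  1.26109109 -1.96260382]
```

View pics/w3.png

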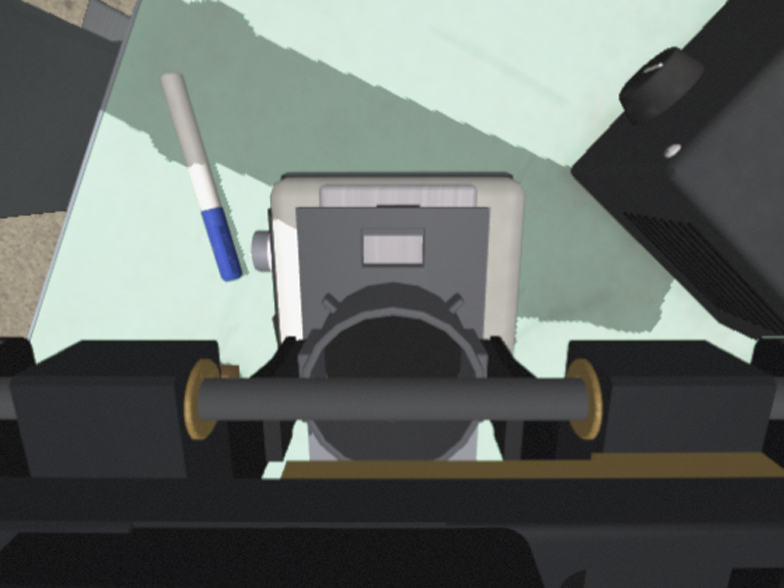

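The plate's far edge runs (297,207)–(489,209). Its window is centred at (393,247), and the head's far edge runs (320,187)–(476,184), with the black hook just peeking out at (398,206).

```bash
python3 - <<'E'
from h import *
C=np.load("w3.npy",allow_pickle=True).item()
f=lambda P,z:ray(C,(np.array(P)+.5)/1.4-.5,np.full(len(P),z))
p=np.array([.5433,.0893]);y0=2*np.degrees(np.arctan2(2.682,1.635))-90;print("tool y",y0)
def show(n,P,off,z):
    h=f(P,z);d=h[1]-h[0];th=np.arctan2(d[1],d[0]);u=np.array([-np.sin(th),np.cos(th)])
    c=h[:,:2].mean(0)-off*u;print(n,z,"yaw",np.degrees(th).round(2),"len",np.linalg.norm(d).round(4),"centre",c.round(4))
show("plate",[[297,207],[489,209]],.059,.1396)
show("window",[[362,247.5],[424,247.5]],.04285,.1396)
for z in(.086,.09,.094):show("head",[[320,187],[476,184]],.061,z)
print(np.array(C["world_from_camera"])[:3,3])
for z in (.096,.1,.104):print(f([[398,206]],z))
E
```

```text
tool y 27.26538528837517
plate 0.1396 yaw 26.65 len 0.0706 centre [0.5424 0.0859]
window 0.1396 yaw 27.24 len 0.0233 centre [0.5423 0.0875]
head 0.086 yaw 28.31 len 0.0747 centre [0.5439 0.0919]
head 0.09 yaw 28.31 len 0.0733 centre [0.5439 0.092 ]
head 0.094 yaw 28.31 len 0.072 centre [0.5438 0.0921]
[0.5102156  0.14975798 0.30807786]
[[0.51907701 0.13762042 0.096     ]]
[[0.51890987 0.13784935 0.1       ]]
[[0.51874274 0.13807827 0.104     ]]
```

Call:
send_rows([
  {"hand": 50,"x": 1,"y": 4.5,"z": -8,"roll": 0.8},
  {"hand": 50,"x": 0,"y": 0,"z": -8,"roll": 0},
  {"hand": 50,"x": 0,"y": 0,"z": 0,"roll": 0},
  {"hand": 50,"x": 0,"y": 0,"z": 0,"roll": 0},
], force=55)

```text
time: 7.6
position: [0.5432, 0.0952, 0.1997]
tool_rot: [-1.609, -2.697, 0.001]
ft_force: [-0.2, 0.1, -1.1]
grip_width: 0.73
grip_force: 55.0
```

```bash
python3 - <<'E'
from h import *
C=get_calibration("wrist");np.save("w4.npy",C,allow_pickle=True)
a=get_image("wrist");cv2.imwrite("pics/w4.png",cv2.resize(a[120:270,180:380],None,fx=4,fy=4,interpolation=cv2.INTER_CUBIC))
s=get_state();print(s["time"],s["position"],s["tool_rot"],s["ft_force"])
E
```

```text
7.65 [0.54349563 0.09499786 0.20009987] [-1.61019251e+00 -2.69742821e+00  4.84760303e-04] [-0.54802813  0.67930996 -0.84252093]
```

View pics/w4.png

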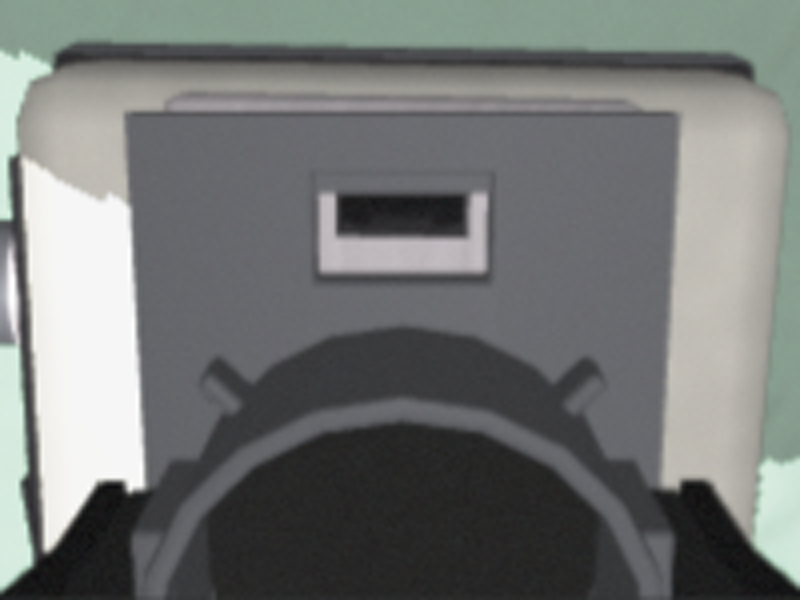

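The hook (x 337–468, lower edge at row 237) is laterally centred in the window (x 314–492). The head edge and housing edge show it turned about −1.1° from the plate. I'll compute the offset along y.

```bash
python3 - <<'E'
from h import *
C=np.load("w4.npy",allow_pickle=True).item()
f=lambda P,z:ray(C,(np.array(P)+.5)/4-.5+[180,120],np.full(len(P),z))[:,:2]
t=np.radians(28.36);ex=np.array([np.cos(t),np.sin(t)]);ey=np.array([-ex[1],ex[0]])
p=np.array([.5435,.0950]);g=lambda P,z:np.round(1e3*np.c_[(f(P,z)-p)@ex,(f(P,z)-p)@ey],1).tolist()
print("plate edge y (59)",g([[128,113],[678,113]],.1234))
print("win outer (48.7) top/bottom",g([[403,172]],.1234),g([[403,192]],.1174),"inner(37)",g([[403,278]],.1234))
for z in(.086,.09,.094):print(z,"head edge (61)",g([[165,95],[640,105]],z),"hook lower edge(44)",g([[402,237]],z+.02),"at barb",g([[402,237]],z+.0064),"L",g([[337,230],[468,230]],z+.0064))
E
```

```text
plate edge y (59) [[-36.6, 58.7], [34.0, 58.6]]
win outer (48.7) top/bottom [[-1.3, 51.1]] [[-1.3, 47.7]] inner(37) [[-1.3, 37.1]]
0.086 head edge (61) [[-38.6, 58.8], [35.8, 57.2]] hook lower edge(44) [[-1.5, 39.7]] at barb [[-1.5, 37.4]] L [[-11.6, 38.5], [8.7, 38.5]]
0.09 head edge (61) [[-37.8, 59.1], [35.0, 57.5]] hook lower edge(44) [[-1.5, 40.4]] at barb [[-1.5, 38.1]] L [[-11.4, 39.2], [8.6, 39.2]]
0.094 head edge (61) [[-37.1, 59.3], [34.3, 57.7]] hook lower edge(44) [[-1.5, 41.0]] at barb [[-1.5, 38.8]] L [[-11.2, 39.8], [8.4, 39.8]]
```

Call:
send_rows([
  {"hand": 50,"x": 0.7,"y": -3,"z": 0,"roll": -1.1},
  {"hand": 50,"x": 0,"y": 0,"z": 0,"roll": 0},
  {"hand": 50,"x": 0,"y": 0,"z": 0,"roll": 0},
  {"hand": 50,"x": 0,"y": 0,"z": 0,"roll": 0},
], force=55)

```text
time: 8.05
position: [0.5444, 0.0917, 0.2004]
tool_rot: [1.636, 2.681, 0.0]
ft_force: [0.7, -0.9, -1.5]
grip_width: 0.73
grip_force: 55.0
```

```bash
python3 - <<'E'
from h import *
s=get_state();C=get_calibration("wrist");np.save("w5.npy",C,allow_pickle=True)
a=get_image("wrist");c=cv2.resize(a[120:270,180:380],None,fx=4,fy=4,interpolation=cv2.INTER_CUBIC);cv2.imwrite("pics/w5.png",c)
print(s["time"],s["position"],s["tool_rot"],s["ft_force"])
m=((c.max(2)<65)[150:290,300:500]).astype(np.uint8)
k=max(cv2.findContours(m,0,1)[0],key=cv2.contourArea);x,y,w,h=cv2.boundingRect(k);print("hook rows",y+150,y+h+150,"cols",x+300,x+w+300)
E
```

```text
8.05 [0.54444212 0.09169043 0.20041706] [1.63649233e+00 2.68147477e+00 3.86985863e-04] [ 0.74416782 -0.93178105 -1.46625011]
hook rows 195 210 cols 336 461
```

View pics/w5.png

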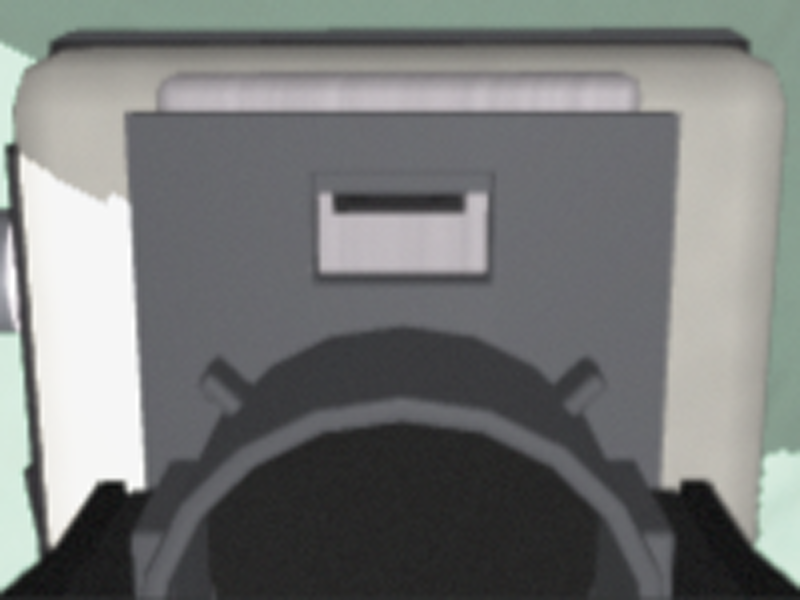

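```bash
python3 - <<'E'
from h import *
C=np.load("w5.npy",allow_pickle=True).item()
f=lambda P,z:ray(C,(np.array(P)+.5)/4-.5+[180,120],np.full(len(P),z))[:,:2]
t=np.radians(2*np.degrees(np.arctan2(2.6815,1.6365))-90);print(np.degrees(t));ex=np.array([np.cos(t),np.sin(t)]);ey=np.array([-ex[1],ex[0]])
p=np.array([.54444,.09169]);g=lambda P,z:np.round(1e3*np.c_[(f(P,z)-p)@ex,(f(P,z)-p)@ey],1).tolist()
print("plate edge y (59)",g([[128,113],[678,113]],.1238))
print("win",g([[403,192]],.1178),g([[403,278]],.1238))
for z in(.086,.09,.094):print(z,"head edge (61)",g([[160,75],[637,75]],z),"hook 44",g([[400,214]],z+.02))
E
```

```text
27.209172203258376
plate edge y (59) [[-36.3, 58.3], [34.4, 58.2]]
win [[-1.0, 47.3]] [[-1.0, 36.7]]
0.086 head edge (61) [[-38.9, 61.5], [35.6, 61.4]] hook 44 [[-1.4, 42.6]]
0.09 head edge (61) [[-38.2, 61.7], [34.9, 61.6]] hook 44 [[-1.4, 43.2]]
0.094 head edge (61) [[-37.5, 61.8], [34.2, 61.7]] hook 44 [[-1.4, 43.8]]
```

Call:
send_rows([
  {"hand": 50,"x": -0.4,"y": 0.2,"z": -2,"roll": 0},
  {"hand": 50,"x": 0,"y": 0,"z": -2,"roll": 0},
  {"hand": 50,"x": 0,"y": 0,"z": -2,"roll": 0},
  {"hand": 50,"x": 0,"y": 0,"z": -1,"roll": 0},
  {"hand": 50,"x": 0,"y": 0,"z": -1,"roll": 0},
  {"hand": 50,"x": 0,"y": 0,"z": -1,"roll": 0},
], force=60)

```text
time: 8.7
position: [0.544, 0.0919, 0.1912]
tool_rot: [1.636, 2.682, 0.0]
ft_force: [-0.2, 0.7, -1.2]
grip_width: 0.729
grip_force: 60.0
```

Call:
send_rows([
  {"hand": 50,"x": 0,"y": 0,"z": -1,"roll": 0},
  {"hand": 50,"x": 0,"y": 0,"z": -1,"roll": 0},
  {"hand": 50,"x": 0,"y": 0,"z": -1,"roll": 0},
], force=60)

```text
time: 9.0
position: [0.544, 0.092, 0.1882]
tool_rot: [1.636, 2.682, 0.0]
ft_force: [-0.2, 0.6, -1.1]
grip_width: 0.73
grip_force: 60.0
```

Call:
send_rows([
  {"hand": 50,"x": 0,"y": 0,"z": -1,"roll": 0},
  {"hand": 50,"x": 0,"y": 0,"z": -1,"roll": 0},
  {"hand": 50,"x": 0,"y": 0,"z": -1,"roll": 0},
], force=60)

```text
time: 9.3
position: [0.544, 0.0919, 0.1852]
tool_rot: [1.636, 2.682, 0.0]
ft_force: [-0.0, -0.3, -0.8]
grip_width: 0.734
grip_force: 60.0
```

Call:
send_rows([
  {"hand": 50,"x": 0,"y": 0,"z": -1,"roll": 0},
  {"hand": 50,"x": 0,"y": 0,"z": -1,"roll": 0},
], force=60)

```text
time: 9.5
position: [0.544, 0.0923, 0.1834]
tool_rot: [-1.636, -2.682, -0.001]
ft_force: [-0.3, 0.2, -0.3]
grip_width: 0.731
grip_force: 60.0
```

Call:
send_rows([
  {"hand": 50,"x": 0,"y": 0,"z": -1,"roll": 0},
  {"hand": 50,"x": 0,"y": 0,"z": -1,"roll": 0},
], force=60)

```text
time: 9.7
position: [0.544, 0.0926, 0.1816]
tool_rot: [-1.636, -2.682, -0.002]
ft_force: [-1.2, 1.2, 2.8]
grip_width: 0.732
grip_force: 60.0
```

Call:
send_rows([
  {"hand": 50,"x": 0,"y": 0,"z": -1,"roll": 0},
  {"hand": 50,"x": 0,"y": 0,"z": -1,"roll": 0},
], force=60)

```text
time: 9.9
position: [0.5443, 0.0925, 0.1801]
tool_rot: [1.636, 2.682, 0.002]
ft_force: [-2.7, 1.6, 7.1]
grip_width: 0.731
grip_force: 60.0
```

Call:
send_rows([
  {"hand": 50,"x": -0.2,"y": 0.5,"z": -1,"roll": 0},
  {"hand": 50,"x": 0,"y": 0,"z": -1,"roll": 0},
], force=60)

```text
time: 10.1
position: [0.5445, 0.0928, 0.179]
tool_rot: [1.635, 2.681, 0.003]
ft_force: [-4.2, 1.6, 11.3]
grip_width: 0.731
grip_force: 60.0
```

Call:
send_rows([
  {"hand": 50,"x": 0,"y": 0,"z": -1,"roll": 0},
], force=60)

```text
time: 10.2
position: [0.5447, 0.0929, 0.1781]
tool_rot: [1.635, 2.681, 0.004]
ft_force: [-2.4, 1.5, 8.7]
grip_width: 0.735
grip_force: 60.0
```

Call:
send_rows([
  {"hand": 50,"x": 0,"y": 0,"z": -1,"roll": 0},
], force=60)

```text
time: 10.3
position: [0.5449, 0.0929, 0.1774]
tool_rot: [1.635, 2.68, 0.005]
ft_force: [-2.0, 1.5, 11.9]
grip_width: 0.727
grip_force: 60.0
```

Call:
send_rows([
  {"hand": 50,"x": 0,"y": 0,"z": -1,"roll": 0},
], force=60)

```text
time: 10.4
position: [0.545, 0.093, 0.1767]
tool_rot: [1.635, 2.68, 0.005]
ft_force: [-3.0, 1.5, 13.5]
grip_width: 0.725
grip_force: 60.0
```

Call:
send_rows([
  {"hand": 50,"x": 0,"y": 0,"z": -1,"roll": 0},
], force=60)

```text
time: 10.5
position: [0.5452, 0.093, 0.176]
tool_rot: [1.635, 2.68, 0.005]
ft_force: [-2.9, 0.4, 14.3]
grip_width: 0.732
grip_force: 60.0
```

Call:
send_rows([
  {"hand": 50,"x": -0.5,"y": 0,"z": -1,"roll": 0},
], force=60)

```text
time: 10.6
position: [0.5451, 0.0931, 0.1754]
tool_rot: [1.634, 2.679, 0.007]
ft_force: [-1.3, 0.9, 16.0]
grip_width: 0.737
grip_force: 60.0
```

Call:
send_rows([
  {"hand": 50,"x": -0.3,"y": 0,"z": -1,"roll": 0},
], force=60)

```text
time: 10.7
position: [0.5451, 0.0931, 0.1748]
tool_rot: [1.634, 2.679, 0.008]
ft_force: [-2.4, 1.7, 16.9]
grip_width: 0.729
grip_force: 60.0
```

Call:
send_rows([
  {"hand": 50,"x": 0,"y": 0,"z": -0.7,"roll": 0},
], force=60)

```text
time: 10.8
position: [0.5453, 0.0931, 0.1743]
tool_rot: [1.634, 2.678, 0.008]
ft_force: [-3.2, 1.8, 17.1]
grip_width: 0.733
grip_force: 60.0
```

Call:
send_rows([
  {"hand": 50,"x": 0,"y": 0,"z": -0.7,"roll": 0},
], force=60)

```text
time: 10.9
position: [0.5451, 0.0934, 0.1728]
tool_rot: [1.634, 2.679, 0.008]
ft_force: [1.8, 1.9, -1.8]
grip_width: 0.731
grip_force: 60.0
```

Call:
send_rows([
  {"hand": 50,"x": 0,"y": 0,"z": -0.7,"roll": 0},
], force=60)

```text
time: 11.0
position: [0.5446, 0.093, 0.1712]
tool_rot: [1.634, 2.679, 0.006]
ft_force: [-0.5, 3.0, 13.0]
grip_width: 0.727
grip_force: 60.0
```

Call:
send_rows([
  {"hand": 50,"x": 0,"y": 0,"z": -0.7,"roll": 0},
], force=60)

```text
time: 11.1
position: [0.5447, 0.093, 0.1711]
tool_rot: [1.635, 2.679, 0.006]
ft_force: [-2.3, 1.4, 17.2]
grip_width: 0.729
grip_force: 60.0
```

Call:
send_rows([
  {"hand": 50,"x": 0,"y": 0,"z": 2,"roll": 0},
  {"hand": 50,"x": 0,"y": 0,"z": 2,"roll": 0},
  {"hand": 50,"x": 0,"y": 0,"z": 0,"roll": 0},
], force=60)

```text
time: 11.4
position: [0.5426, 0.0918, 0.1717]
tool_rot: [-1.637, -2.681, 0.002]
ft_force: [0.5, 1.0, -1.2]
grip_width: 0.732
grip_force: 60.0
```

```bash
python3 - <<'E'
from h import *
a=get_image("wrist");b=get_image("scene");s=get_state();print(s["time"],s["position"],s["ft_force"],s["torque"],s["tool_rot"])
cv2.imwrite("pics/w6.png",np.vstack([cv2.resize(a[120:245,180:380],(640,400),interpolation=2),cv2.resize(b[170:260,210:330],(640,480),interpolation=2)[:200*2-200]]))
cv2.imwrite("pics/s6.png",b)
E
```

```text
11.5 [0.54255309 0.09181745 0.17177252] [-1.03382113 -1.26502288 -0.8087126 ] [-0.15431224 -0.01104691 -0.0606867 ] [-1.63668184e+00 -2.68107157e+00  2.37453637e-03]
```

View pics/w6.png

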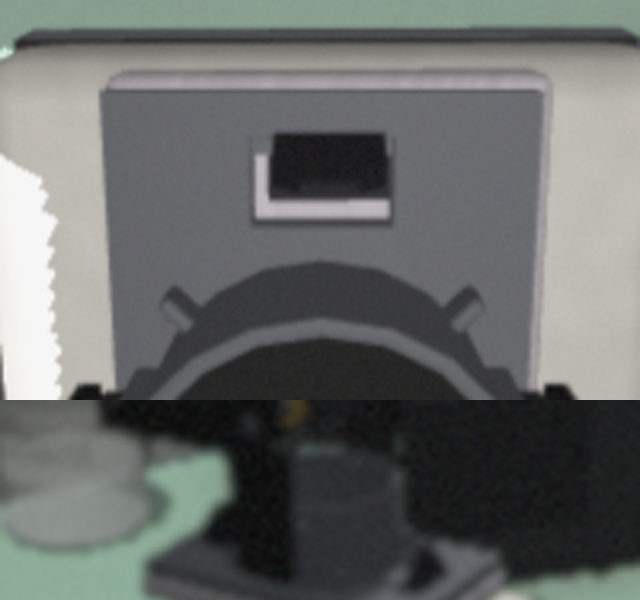

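Call:
send_rows([
  {"hand": 50,"x": 0.5,"y": 0,"z": 1.5,"roll": 0},
  {"hand": 50,"x": 0,"y": 0,"z": 1,"roll": 0},
  {"hand": 50,"x": 0,"y": 0,"z": 0,"roll": 0},
], force=60)

```text
time: 11.8
position: [0.5425, 0.092, 0.1724]
tool_rot: [-1.636, -2.681, 0.004]
ft_force: [5.5, 0.4, -20.9]
grip_width: 0.726
grip_force: 60.0
```

```bash
python3 - <<'E'
from h import *
s=get_state();t=np.array(s["torque"]);e=np.radians(27.2);print(s["ft_force"],"Mx' ",t[0]*np.cos(e)+t[1]*np.sin(e),"My'",-t[0]*np.sin(e)+t[1]*np.cos(e))
E
```

```text
[  5.46051886   0.44220213 -20.8920133 ] Mx'  -0.4953326935276576 My' -1.0894074973307457
```

Call:
send_rows([
  {"hand": 50,"x": 0,"y": 0,"z": -2,"roll": 0},
  {"hand": 50,"x": 0,"y": 0,"z": -2,"roll": 0},
  {"hand": 50,"x": 0,"y": 0,"z": -1.5,"roll": 0},
], force=60)

```text
time: 12.1
position: [0.5441, 0.0928, 0.1714]
tool_rot: [1.636, 2.681, 0.003]
ft_force: [-2.7, -1.1, 8.3]
grip_width: 0.729
grip_force: 60.0
```

Call:
send_rows([
  {"hand": 87,"x": 0,"y": 0,"z": 0.5,"roll": 0},
  {"hand": 87,"x": 0,"y": 0,"z": 0,"roll": 0},
  {"hand": 87,"x": 0,"y": 0,"z": 0,"roll": 0},
  {"hand": 87,"x": 0,"y": 0,"z": 0,"roll": 0},
  {"hand": 87,"x": 0,"y": 0,"z": 20,"roll": 0},
  {"hand": 87,"x": 0,"y": 0,"z": 45,"roll": 0},
  {"hand": 87,"x": 0,"y": 0,"z": 45,"roll": 0},
  {"hand": 87,"x": 0,"y": 0,"z": 45,"roll": 0},
  {"hand": 87,"x": 0,"y": 0,"z": 25,"roll": 0},
  {"hand": 87,"x": 0,"y": 0,"z": 0,"roll": 0},
], force=60)

```text
time: 13.1
position: [0.5452, 0.0926, 0.3548]
tool_rot: [1.633, 2.677, 0.01]
ft_force: [0.7, 0.2, 0.4]
grip_width: 1.001
grip_force: 0.0
```

```bash
python3 - <<'E'
from h import *
C=get_calibration("wrist");np.save("w7.npy",C,allow_pickle=True)
a=get_image("wrist");s=get_state();print(s["time"],s["position"],s["ft_force"],s["tool_rot"])
cv2.imwrite("pics/w7.png",cv2.resize(a[100:250,160:360],None,fx=4,fy=4,interpolation=2))
E
```

```text
13.15 [0.54424644 0.09255743 0.35203156] [-0.50830788 -0.11625932 -0.55740229] [1.63481907 2.67945924 0.0051671 ]
```

View pics/w7.png

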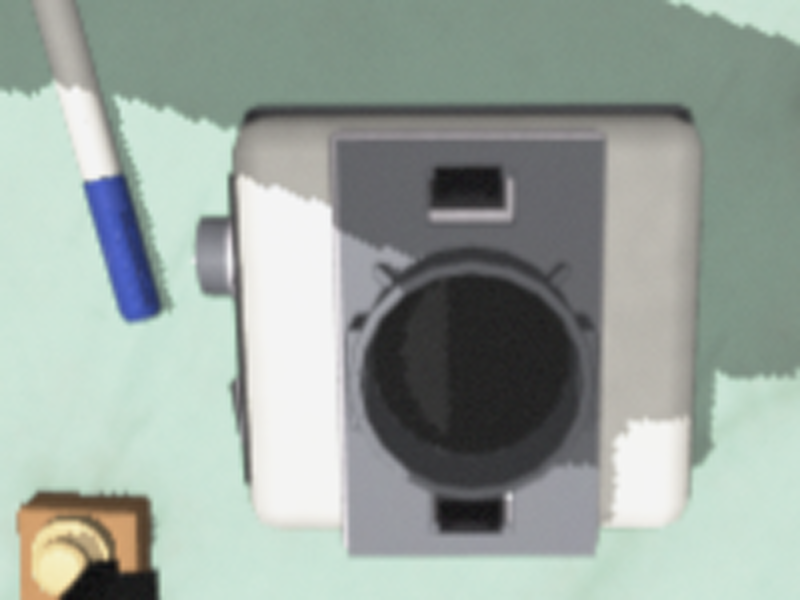

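Both black barbs lie over the outer window edges (top hook (468,187), bottom hook (470,515)), and the plate is parallel to the head and flat: it is clicked on both sides. Now the bottle.

Call:
send_rows([
  {"hand": 87,"x": 10,"y": -12,"z": 0,"roll": 8},
  {"hand": 87,"x": 14,"y": -18,"z": -5,"roll": 8},
  {"hand": 87,"x": 14,"y": -18,"z": -10,"roll": 8},
  {"hand": 87,"x": 14,"y": -18,"z": -10,"roll": 8},
  {"hand": 87,"x": 14,"y": -18,"z": -10,"roll": 8},
  {"hand": 87,"x": 14,"y": -18,"z": -10,"roll": 8},
  {"hand": 87,"x": 14,"y": -18,"z": -10,"roll": 8},
  {"hand": 87,"x": 14,"y": -15,"z": -5,"roll": 8},
  {"hand": 87,"x": 8,"y": -10,"z": 0,"roll": 8},
  {"hand": 87,"x": 0,"y": 0,"z": 0,"roll": 0},
], force=20)

```text
time: 14.15
position: [0.6591, -0.0549, 0.2872]
tool_rot: [0.248, -3.128, 0.002]
ft_force: [0.1, -0.3, -1.2]
grip_width: 0.992
grip_force: 0.0
```

```bash
python3 - <<'E'
from h import *
W=np.load("w7.npy",allow_pickle=True).item()
print("rim",ray(W,(np.array([[472,382]])+.5)/4-.5+[160,100],[.1285]))
s=get_state();C=get_calibration("wrist");np.save("w8.npy",C,allow_pickle=True)
a=get_image("wrist");cv2.imwrite("pics/w8.png",a);print(s["time"],s["position"],s["tool_rot"])
hsv=cv2.cvtColor(a,cv2.COLOR_BGR2HSV)
for n,m in(("amber",cv2.inRange(hsv,(5,100,60),(22,255,255))),("blue",cv2.inRange(hsv,(105,120,40),(130,255,255))),("dark",cv2.inRange(hsv,(0,0,0),(179,255,60)))):
    m[240:]=0
    for k in cv2.findContours(m,0,1)[0]:
        if cv2.contourArea(k)>80:
            e=cv2.minEnclosingCircle(k);print(n,cv2.contourArea(k),cv2.boundingRect(k),np.round(e[0],1),round(e[1],1),ray(C,[e[0]],[.102]).round(3))
E
```

```text
rim [[0.54320965 0.09201209 0.1285    ]]
14.15 [ 0.65907964 -0.05487148  0.28724873] [ 2.47735295e-01 -3.12794435e+00  1.69958258e-03]
amber 990.0 (253, 173, 44, 42) [276.  196.1] 23.3 [[ 0.649 -0.061  0.102]]
amber 199.5 (259, 112, 34, 35) [275.3 129.2] 17.2 [[ 0.593 -0.071  0.102]]
amber 346.0 (148, 83, 24, 26) [157.6  95.9] 13.7 [[ 0.582 -0.169  0.102]]
amber 3519.5 (207, 0, 135, 52) [274.    9.1] 67.0 [[ 0.505 -0.085  0.102]]
blue 498.0 (261, 115, 26, 26) [273.1 127.5] 13.2 [[ 0.592 -0.073  0.102]]
dark 82.5 (234, 217, 45, 14) [256.  228.5] 22.1 [[ 0.682 -0.074  0.102]]
dark 114.5 (257, 197, 31, 27) [272.3 212.5] 15.7 [[ 0.664 -0.062  0.102]]
dark 3651.5 (471, 183, 89, 57) [515.  215.5] 49.9 [[0.633 0.153 0.102]]
dark 517.5 (0, 164, 100, 76) [ 53.5 206.4] 56.0 [[ 0.689 -0.256  0.102]]
dark 339.0 (414, 103, 20, 28) [423.9 116.8] 14.4 [[0.564 0.049 0.102]]
dark 270.5 (126, 80, 24, 25) [137.  92.] 13.0 [[ 0.581 -0.186  0.102]]
dark 1466.0 (439, 61, 47, 83) [471.4 103.1] 42.1 [[0.547 0.085 0.102]]
dark 3952.0 (464, 58, 74, 79) [500.5  97. ] 41.7 [[0.538 0.108 0.102]]
dark 179.0 (360, 56, 37, 131) [379. 121.] 66.7 [[0.573 0.013 0.102]]
dark 106.0 (415, 8, 77, 27) [453.  21.] 40.2 [[0.491 0.053 0.102]]
dark 3570.5 (0, 0, 46, 110) [21.9 53.8] 58.0 [[ 0.566 -0.279  0.102]]
```

```bash
python3 - <<'E'
from h import *
b=cv2.imread("pics/top.png");C=get_calibration("top");W=np.load("w8.npy",allow_pickle=True).item()
g=lambda im,x0,y0,x1,y1:print("\n".join(" ".join("%3d/%3d"%(p[2],p[0]) for p in r) for r in im[y0:y1:2,x0:x1:2]))
g(b,312,142,346,176)
w=cv2.imread("pics/w8.png");print();print("\n".join(" ".join("%3d"%p.max() for p in r) for r in w[190:240:3,244:304:3]))
E
```

```text
167/174 159/169 161/166 161/170 162/168 162/167 162/171 164/173 161/170 156/163 157/166 161/169 157/167 159/168 158/169 162/171 161/169
 91/ 93 103/106 157/165 159/166 160/168 160/169 164/167 128/132  71/ 70  45/ 42  55/ 51 105/103 161/169 164/171 154/165 112/114 103/110
155/161 129/141  55/ 50  55/ 55  90/ 94 112/111 149/126  51/ 46  49/ 39  51/ 43  47/ 36  43/ 38  61/ 60  49/ 45 122/128 120/127 136/143
159/169 161/169 118/120 107/116 113/104 137/ 85  97/ 60  47/ 40  56/ 50  51/ 45  53/ 46  53/ 47  57/ 55 158/166 157/167 159/170 152/163
161/172 116/123  88/ 96  96/ 89 114/ 61 126/ 72  37/ 21  45/ 39  47/ 43  50/ 43  52/ 42  49/ 43  42/ 38 158/167 163/172 157/167 161/169
160/170  98/104  95/100 105/ 70 136/ 61 143/ 60  70/ 22  21/ 25  72/ 63  61/ 57  50/ 38  56/ 50  59/ 43 165/162 156/169 158/166 161/171
116/124  97/102  89/ 87 123/ 55 155/ 66 168/ 74 170/ 74  37/ 14   4/ 12  23/ 24  37/ 34  26/ 28  75/ 42 154/129 161/171 162/172 166/173
 91/ 99  94/101  89/ 70 152/ 65 185/ 84 188/ 86 191/ 86 183/ 81 117/ 54  62/ 31  75/ 39 122/ 55  94/ 54 134/114 159/171 164/172 163/172
 91/100  96/
[... 1872 characters left out ...]
  61  65  77  65  63  64  63  67  64  59 112 135 121 146 201
202 201 204 199 142  56  59  61  63  62  66  65  66  62  58 125 130 124 201 204
200 201 200 203 194  62  61  64  59  60  75  64  65  62  61 130 121 192 204 204
139 169 126 128 160  99  65  58  54  62  69  63  62  63 101 126 169 202 200 204
100 100  61  52  48  51  66  56  58  63  59  59  60 103 167 186 195 196 199 201
 61  85  87  90 117 117 119 120  97  88  86  88  86  55  48  46  77 103 130 129
125 124 123 127 122 124 126 126 124 124 124 126 125 122 127 118  86  54  50  98
124 125 126 125 123 123 125 125 127 127 199 175 198 198 200 198 186 192 177  70
127 127 125 124 123 123 126 127 128 126 135 179 164 147 178 137 174 175 134 171
```

```bash
python3 - <<'E'
from h import *
print(ray(get_calibration("top"),[[331,148.5]],[.102]),ray(np.load("w8.npy",allow_pickle=True).item(),[[273,216.5]],[.102]))
E
```

```text
[[ 0.66804857 -0.06197866  0.102     ]] [[ 0.6679868  -0.06102079  0.102     ]]
```

Call:
send_rows([
  {"hand": 87,"x": 9,"y": -6,"z": -20,"roll": 0},
  {"hand": 87,"x": 0,"y": 0,"z": -45,"roll": 0},
  {"hand": 87,"x": 0,"y": 0,"z": -45,"roll": 0},
  {"hand": 87,"x": 0,"y": 0,"z": -40,"roll": 0},
  {"hand": 87,"x": 0,"y": 0,"z": -20,"roll": 0},
  {"hand": 87,"x": 0,"y": 0,"z": -10,"roll": 0},
  {"hand": 40,"x": 0,"y": 0,"z": 0,"roll": 0},
  {"hand": 40,"x": 0,"y": 0,"z": 0,"roll": 0},
  {"hand": 40,"x": 0,"y": 0,"z": 0,"roll": 0},
  {"hand": 40,"x": 0,"y": 0,"z": 0,"roll": 0},
], force=20)

```text
time: 15.2
position: [0.6694, -0.0585, 0.1117]
tool_rot: [-0.252, 3.129, -0.0]
ft_force: [-0.3, 0.5, 0.7]
grip_width: 0.724
grip_force: 0.0
```

Call:
send_rows([
  {"hand": 40,"x": 0,"y": 0,"z": 0,"roll": 0},
  {"hand": 40,"x": 0,"y": 0,"z": 0,"roll": 0},
], force=20)

```text
time: 15.4
position: [0.6689, -0.0589, 0.1109]
tool_rot: [-0.252, 3.13, -0.001]
ft_force: [-0.1, 0.2, 2.4]
grip_width: 0.578
grip_force: 20.0
```

Call:
send_rows([
  {"hand": 87,"x": 0,"y": 0,"z": 0,"roll": 0},
  {"hand": 87,"x": 0,"y": 0,"z": 0,"roll": 0},
  {"hand": 87,"x": -1,"y": -1,"z": -2.5,"roll": 0},
  {"hand": 87,"x": 0,"y": 0,"z": -2.5,"roll": 0},
  {"hand": 40,"x": 0,"y": 0,"z": 0,"roll": 0},
  {"hand": 40,"x": 0,"y": 0,"z": 0,"roll": 0},
  {"hand": 40,"x": 0,"y": 0,"z": 0,"roll": 0},
  {"hand": 40,"x": 0,"y": 0,"z": 0,"roll": 0},
  {"hand": 40,"x": 0,"y": 0,"z": 0,"roll": 0},
  {"hand": 40,"x": 0,"y": 0,"z": 0,"roll": 0},
], force=20)

```text
time: 16.4
position: [0.6675, -0.0595, 0.1051]
tool_rot: [-0.253, 3.131, 0.0]
ft_force: [0.1, 0.5, 0.6]
grip_width: 0.583
grip_force: 20.0
```

Call:
send_rows([
  {"hand": 40,"x": 0,"y": 0,"z": 15,"roll": 0},
  {"hand": 40,"x": 0,"y": 0,"z": 40,"roll": 0},
  {"hand": 40,"x": 0,"y": 0,"z": 45,"roll": 0},
  {"hand": 40,"x": -5,"y": 8,"z": 40,"roll": 0},
  {"hand": 40,"x": -20,"y": 25,"z": 15,"roll": 0},
  {"hand": 40,"x": -28,"y": 34,"z": 0,"roll": 0},
  {"hand": 40,"x": -28,"y": 34,"z": 0,"roll": 0},
  {"hand": 40,"x": -25,"y": 30,"z": 0,"roll": 0},
  {"hand": 40,"x": -12,"y": 15,"z": 0,"roll": 0},
  {"hand": 40,"x": -5,"y": 5.5,"z": 0,"roll": 0},
], force=25)

```text
time: 17.4
position: [0.5432, 0.0944, 0.2611]
tool_rot: [-0.258, 3.13, 0.002]
ft_force: [0.4, 0.4, -0.8]
grip_width: 0.582
grip_force: 25.0
```

Call:
send_rows([
  {"hand": 40,"x": 0,"y": 0,"z": 0,"roll": 0},
  {"hand": 40,"x": 0,"y": 0,"z": 0,"roll": 0},
  {"hand": 40,"x": 0,"y": 0,"z": 0,"roll": 0},
], force=25)

```text
time: 17.7
position: [0.5453, 0.0902, 0.2601]
tool_rot: [-0.248, 3.131, -0.001]
ft_force: [-0.7, -0.3, -1.8]
grip_width: 0.583
grip_force: 25.0
```

Call:
send_rows([
  {"hand": 40,"x": -1,"y": 1.5,"z": -10,"roll": 0},
  {"hand": 40,"x": 0,"y": 0,"z": -8,"roll": 0},
  {"hand": 40,"x": 0,"y": 0,"z": 0,"roll": 0},
  {"hand": 40,"x": 0,"y": 0,"z": 0,"roll": 0},
], force=25)

```text
time: 18.1
position: [0.5433, 0.0932, 0.2413]
tool_rot: [0.252, -3.13, 0.001]
ft_force: [-0.1, 0.3, -1.9]
grip_width: 0.581
grip_force: 25.0
```

```bash
python3 - <<'E'
from h import *
C=get_calibration("wrist");s=get_state();w=get_image("wrist");cv2.imwrite("pics/w9.png",w);np.save("w9.npy",C,allow_pickle=True)
print(s["position"],s["ft_force"],2*np.degrees(np.arctan2(s["tool_rot"][1],s["tool_rot"][0]))-90)
print("\n".join(" ".join("%3d"%p.max() for p in r) for r in w[150:250:3,220:346:3]))
E
```

```text
[0.54325994 0.09322007 0.24126778] [-0.08972028  0.33570079 -1.85800712] -260.792723967274
239 240 241 241 241 241 241 241 241 242 241 241 241 241 242 241 241 241 242 241 241 242 242 241 241 241 242 241 187 176 175 175 174 172 157 122 112 132 147 150 127 140
241 241 241 241 241 242 242 241 241 241 241 242 242 241 242 241 241 241 242 242 241 241 242 242 241 241 241 241 187 175 173 159 122 113 133 146 145 114  83  95 102 134
242 242 241 241 241 241 241 241 242 241 241 242 241 242 242 242 242 241 242 241 241 241 241 241 241 242 241 240 159 123 113 132 146 140 103  84  96  97  98  96  96 122
241 241 241 241 241 242 241 241 241 241 241 241 241 241 241 241 241 241 241 242 242 241 241 241 241 229 179 119 133 146 143 106  83  95  98  98  97  97  96  97  96 120
241 241 241 242 241 242 241 241 241 241 241 241 241 241 241 242 241 242 241 241 241 240 230 180 182 200 228 157 105  88  95  97  97  97  96  96  98  99  98  98  97 108
241 242 241 241 241 241 242 241 241 241 241 241 242 242 241 241 241 241 241 228 182 177 205 228 218 159 134 105  99  98  96  99  97  98  97  98  97  97  95  97  96  98
2
[... 4002 characters left out ...]
  89  94  94  93  93  93  92
 19  18  99  95  87  72  90 135 160 201 202 206 210 211 211 210 209 211 211 210 211 211 210 209 209 209 207 203 197 191 189 189 186 141  97  94  91  94  93  79  32  40
 23  22  94  90  59  86  98 138 157 203 212 212 211 211 211 211 211 211 210 211 210 211 210 209 210 209 208 204 204 205 197 190 186 149 115  96  48  29  31  35  24  18
 24  24  92  57  56  97 107 143 158 206 213 213 212 210 211 211 210 210 210 210 211 211 209 210 209 209 210 204 208 207 205 199 183 156 129 109  50  23  27  26  23  20
 17  28  45  28  86  97 114 154 159 199 213 214 213 213 210 210 210 210 210 212 209 211 209 209 209 208 212 207 207 208 206 204 179 159 140 113  62  30  26  26  26  17
```

```bash
python3 - <<'E'
from h import *
C=np.load("w9.npy",allow_pickle=True).item()
t=np.radians(99.2);ey=np.array([np.cos(t),np.sin(t)]);ex=np.array([ey[1],-ey[0]])  # image down = +ex
p=np.array([.54326,.09322])
def g(px,z):
    d=ray(C,[px],[z])[0,:2]-p;return np.round(1e3*np.array([d@ex,d@ey]),1)
print("rim outer top(-31), inner(-28)",g([278.5,190.5],.1285),g([278.5,194],.1285))
print("rim at inner sides",g([244,207],.1285),g([313,207],.1285))
for z in(.136,.141):print("bottle front(-26)",g([280,197],z),g([280,199],z),g([280,203],z))
print("bottle sides",g([251,216],.145),g([311.5,216],.145))
E
```

```text
rim outer top(-31), inner(-28) [-30.   -1.9] [-27.6  -1.9]
rim at inner sides [-19.  -24.6] [-18.9  20.6]
bottle front(-26) [-27.3  -1. ] [-26.  -1.] [-23.5  -1. ]
bottle front(-26) [-28.4  -1. ] [-27.2  -1. ] [-24.7  -1. ]
bottle sides [-17.6 -18.5] [-17.5  18.1]
```

Call:
send_rows([
  {"hand": 40,"x": 0.7,"y": -1.1,"z": 0,"roll": 0},
  {"hand": 40,"x": 0,"y": 0,"z": -4,"roll": 0},
  {"hand": 40,"x": 0,"y": 0,"z": -4,"roll": 0},
  {"hand": 40,"x": 0,"y": 0,"z": -4,"roll": 0},
  {"hand": 40,"x": 0,"y": 0,"z": -3,"roll": 0},
], force=25)

```text
time: 18.65
position: [0.5441, 0.0924, 0.2265]
tool_rot: [0.253, -3.131, 0.0]
ft_force: [0.2, -0.4, -0.6]
grip_width: 0.583
grip_force: 25.0
```

Call:
send_rows([
  {"hand": 40,"x": 0,"y": 0,"z": -3,"roll": 0},
  {"hand": 40,"x": 0,"y": 0,"z": -3,"roll": 0},
], force=25)

```text
time: 18.85
position: [0.5442, 0.0924, 0.2207]
tool_rot: [-0.253, 3.131, 0.0]
ft_force: [1.4, 0.6, -1.3]
grip_width: 0.582
grip_force: 25.0
```

Bottom is ~13 mm below the rim, no contact force. Continuing.

Call:
send_rows([
  {"hand": 40,"x": 0,"y": 0,"z": -3,"roll": 0},
  {"hand": 40,"x": 0,"y": 0,"z": -3,"roll": 0},
  {"hand": 40,"x": 0,"y": 0,"z": -3,"roll": 0},
  {"hand": 40,"x": 0,"y": 0,"z": -3,"roll": 0},
], force=25)

```text
time: 19.25
position: [0.5442, 0.0924, 0.2088]
tool_rot: [-0.253, 3.131, 0.0]
ft_force: [0.2, -1.0, -1.5]
grip_width: 0.58
grip_force: 25.0
```

Call:
send_rows([
  {"hand": 40,"x": 0,"y": 0,"z": -2,"roll": 0},
  {"hand": 40,"x": 0,"y": 0,"z": -2,"roll": 0},
], force=25)

```text
time: 19.45
position: [0.5442, 0.0924, 0.2048]
tool_rot: [-0.253, 3.131, 0.0]
ft_force: [-1.0, 0.0, -0.4]
grip_width: 0.586
grip_force: 25.0
```

Call:
send_rows([
  {"hand": 40,"x": 0,"y": 0,"z": -1,"roll": 0},
  {"hand": 40,"x": 0,"y": 0,"z": -1,"roll": 0},
], force=25)

```text
time: 19.65
position: [0.5442, 0.0924, 0.203]
tool_rot: [-0.253, 3.131, 0.0]
ft_force: [-0.9, -0.1, -1.1]
grip_width: 0.58
grip_force: 25.0
```

Call:
send_rows([
  {"hand": 40,"x": 0,"y": 0,"z": -1,"roll": 0},
  {"hand": 40,"x": 0,"y": 0,"z": -1,"roll": 0},
], force=25)

```text
time: 19.85
position: [0.5443, 0.0924, 0.2017]
tool_rot: [-0.252, 3.131, 0.0]
ft_force: [-2.0, -0.9, 6.2]
grip_width: 0.582
grip_force: 25.1
```

Call:
send_rows([
  {"hand": 40,"x": 0,"y": 0,"z": -1,"roll": 0},
], force=25)

```text
time: 19.95
position: [0.5444, 0.0924, 0.2015]
tool_rot: [-0.253, 3.131, 0.001]
ft_force: [-3.9, -0.8, 10.9]
grip_width: 0.588
grip_force: 25.1
```

Call:
send_rows([
  {"hand": 40,"x": 0,"y": 0,"z": 1.5,"roll": 0},
  {"hand": 87,"x": 0,"y": 0,"z": 0,"roll": 0},
  {"hand": 87,"x": 0,"y": 0,"z": 0,"roll": 0},
  {"hand": 87,"x": 0,"y": 0,"z": 0,"roll": 0},
  {"hand": 87,"x": 0,"y": 0,"z": 0,"roll": 0},
  {"hand": 87,"x": 0,"y": 0,"z": 20,"roll": 0},
  {"hand": 87,"x": 0,"y": 0,"z": 40,"roll": 0},
  {"hand": 87,"x": 0,"y": 0,"z": 45,"roll": 0},
  {"hand": 87,"x": 0,"y": 0,"z": 40,"roll": 0},
  {"hand": 87,"x": 0,"y": 0,"z": 10,"roll": 0},
], force=25)

```text
time: 20.95
position: [0.5458, 0.0925, 0.3619]
tool_rot: [-0.252, 3.123, 0.003]
ft_force: [0.9, 0.0, 0.2]
grip_width: 0.999
grip_force: 0.0
```

```bash
python3 - <<'E'
from h import *
C=get_calibration("wrist");s=get_state();w=get_image("wrist");cv2.imwrite("pics/w10.png",w)
print(s["time"],s["position"],s["ft_force"])
# cap: dark disc inside amber
hsv=cv2.cvtColor(w,cv2.COLOR_BGR2HSV)
m=cv2.inRange(hsv,(5,90,60),(22,255,255));m[240:]=0
for k in cv2.findContours(m,0,1)[0]:
    if cv2.contourArea(k)>300:print(cv2.contourArea(k),cv2.boundingRect(k))
print("\n".join(" ".join("%3d"%p.max() for p in r) for r in w[185:242:4,236:326:4]))
E
```

```text
20.95 [0.54577754 0.09248597 0.36186454] [0.93998171 0.02376784 0.16345759]
487.5 (140, 179, 34, 28)
1285.0 (256, 165, 50, 50)
309.0 (56, 154, 22, 22)
3377.0 (96, 73, 107, 59)
139 139 124 141 106  87 184 193 192 193 191 190 191 189 188 186 181  74  85  88  84  87  85
114  29  59 138 105 100 178 191 192 179  95  81 138 188 188 185 180  84  85  85  85  87  86
 49  29  45 147 120 103 147 191  74  26  48  51  33  34 169 180 168 105  87  87  87  86  86
127  42  21  63 123 103 141 101  54  66  64  66  64  63  32 180 148 106  82  85  88  87  87
138  29  25  57 138 104 118  43  61  63  67  62  62  73  42 130 128  99  81  87  89  87  85
137  78  43 128 128 109 101  58  59  62  61  64  62  62  47  77 112  99  87  87  99 135 153
138 137 137 139 136 128  97  58  65  66  61  64  63  65  59  64 116 105 145 154 153 152 154
163 136 138 137 138 137 134  55  62  58  57  70  62  62  53 107 102 155 153 154 153 154 153
196 138 136 136 136 136 135  87  59  56  59  62  60  60  52 144 198 154 153 151 151 151 146
191 125  94  90  92  89  92  96 105  56  60  59  57  86 204 227 219 153 148 139 134 126 119
187 173  88  89 104 138 154 156 153 154 126 114 161 167 172 162 143 132 123 124 128 127 124
191 191 178 142 156 157 157 156 153 157 155 157 150 144 133 161 195 130 128 126 128 126 126
196 196 194 135 154 158 159 158 152 214 194 186 150 126 124 126 126 127 126 126 127 126 126
199 196 198 133 148 153 146 137 127 116 122 124 123 124 124 125 124 125 126 126 127 126 124
201 198 198 172 125 132 116 120 122 116 116 117 121 122 123 123 124 125 126 126 126 124 124
```

```bash
python3 -c "
from bench import *
print(close_job())"
```

```text
the job is handed in; nothing more can be done
None
```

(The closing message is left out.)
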